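# Free the jammed candlestick, stand it up and send the tray on

## Robot

A 6-joint arm with a two-finger parallel gripper is mounted at the origin on the work surface. World frame = base frame: x ahead of the robot, y to its left, z up, the work surface at z = 0. Lengths are in m, angles in rad, forces in N, time in s.
With the tool pointing down it reaches from about 0.35 to 0.975 m from the base axis. Payload 4.9 kg.
Tool frame: the origin (TCP) lies on the mounting face of the last link; the fingertips stand 173 mm ahead of it and the grasp point (between the pads) lies ctrl.pinch_z ahead of it (ctrl.pinch_z is the distance from the TCP to the grasp point, in m); z points along the fingers, y is the line along which they close (so a half turn about z gives the same grasp; the last joint's range is limited). The gripper opens to 85 mm and grips with 20 to 120 N. Pads are 22 mm wide; open, the fingers measure 114 mm over their backs; the gripper's body (76 mm by 85 mm) begins 54 mm behind the grasp point. The pads swing forward as they close: fully open they stand 13 mm farther back than shut.
Start: joints at [1.18, 0.053, 1.613, -0, 1.476, -0.119], TCP at [0.168, 0.602, 0.405] pointing down, gripper open.
Joint ranges: [-3.01, 3.01], [-1.01, 2.22], [0.06, 2.58], [-1.02, 4.17], [0.09, 2.62], [-3.14, 3.14]. Speed limits (rad/s): [2.57, 2.57, 3.14, 3.14, 3.14, 3.14].

## Interface

Orientations are given as a rotation vector (axis times angle).
In Python, from station import telemetry, eyes, ctrl gives the robot as it stands.
- The arm moves only by the tool apply_moves, never from a script. Its argument "plan" is a list of rows, each a list of 5 numbers: the finger opening in m, from 0 to 0.0854, then the shift along the tool's x, y, z in m, then the turn about the tool's z in rad. In form: [[jaw, x, y, z, roll], ...]. A call has 1 to 12 rows; each row is the pose to reach, as a shift and turn from the pose commanded when the call began, along the tool's axes at that moment; what a row does not reach only later rows make up. A row lasts 1/12 s, in which the tool goes at most 41.7 mm and 7.16 degrees, less where a joint would pass 70% of its speed; a pose out of reach is approached as far as the arm can. A call with a gripper value outside its range is refused whole. The fingers move at their own pace and stop on an object; "newtons" is the grip in N (left out, the last holds). Time passes only in rows, so rows that repeat a pose let the fingers close. It gives the time, the measured TCP pose, the force, the opening and the grip force at its end, in the units of the state.
- telemetry.get_obs(): the state, without advancing time (a new reading comes with each control period).
- eyes.get_image(name): name is "side" or "top"; returns a dict with "img" (420x560x3 uint8, blue, green, red), "range_z" (420x560 float32, m along the optical axis (not along the pixel's ray), 0 where there is no reading), "K" (3x3 intrinsics, pixels), "dist_coeffs" ([k1, k2, p1, p2, k3] as OpenCV has them; the pictures are not rectified), "pose" (4x4, takes a point from camera to world coordinates). Camera axes: x right, y down, z forward; pixel columns grow to the right and rows downward; lengths in m; the calibration is good to about 2 mm. A picture is of the moment at which its call begins.
- ctrl.finish_job(): hands the job in; it is judged then, once.
Trained networks look in a picture, given as the dict that the camera call returned (one of the last four; its "shot" number tells which), for a name from the list of things; names that differ only in an ending like _2 or _b are one class to them, and where a whole thing is asked for, a point or a joint stands for the part that bears it (a point fixed in the world has none). Each returns a list of dicts, best first, with "confidence" (0 to 1); they miss things now and then, are a little off and sometimes report something else, mostly with a low value. They report only what shows in the picture. A call takes as long as a camera call. They do not tell look-alikes from the thing itself.
- eyes.search_frame(thing, picture): "box" ([left, top, right, bottom] in pixels, round what is visible of it).
- eyes.outline_of(thing, picture): "region" (420x560 bool, what is visible of it) and "box" ([left, top, right, bottom] in pixels, round what is visible of it).
- eyes.tip_of(thing, picture): "point" ([column, row] in pixels: a listed point, or the origin of a listed thing).
The state is a dict: "t": time; "q": joint angles; "dq": joint speeds; "effort": joint torques, N m; "tool_pos": TCP position; "tool_rot": TCP orientation; "contact_force": force on the tool from outside, world axes, zero at the start; "wrist_torque": the same for the moment, N m; "opening": finger opening in m; "grip_force": force on a finger pad.
Only numpy, scipy, OpenCV 4.12 (cv2) and the standard library are available. Lean on these libraries where they do the work, as an engineer would, in place of code of your own. Each camera call takes 0.05 s, during which the arm holds its last target. There are 200 camera calls.

## Task

The iron candlestick lies jammed in a corner of the packing tray, pinned there by the stoneware crock. Shove the crock across to the other side of the tray, work the candlestick out of its corner and stand it upright on its foot in the tray without lifting it out, then push the tray along its rail until it clicks into the next station. Crock, jar and candlestick must all be left standing in the tray, and the other goods on the table left alone.

Things in the scene. Friction and masses are not known exactly. Their poses are not given: they have to be found in the camera images.
- tray_floor (a point): Centre of the top of the wooden packing tray's floor, 32 mm above the table. Open on top; inside 216 mm along this point's x, 232 mm along its y; walls 8 mm thick, 40 mm high above the floor. The tray rides on a rail slide and moves only along this point's -y. The candlestick starts lying in the -x, +y corner, stem along y, foot against the +y wall; the crock starts in the -x, -y corner
- push_face (a point): Middle of the outer face of the tray's +y end wall, 50 mm above the table (the face reaches from 24 to 72 mm above the table, 232 mm wide along the tray's x); pushing here towards the tray's -y moves the tray to the next station
- carrier (a joint): Position of the tray along its rail in m: 0 at the first station (start), growing towards the tray's -y. Sprung detents hold it at 0 and at the next station, 0.180, each marked by a dark bar under the rail that the small steel pointer on the tray's long sides meets; the slide ends at 0.200. About 10 N to leave or enter a detent, 2 N between; in the last 5 mm it is drawn in
- foot (a point): Centre of the underside of the candlestick's foot; this point's z axis runs from foot to cup (upright when it points up). The foot is a disc 84 mm across, 10 mm thick at the rim. Lying, the candlestick rests on the rims of foot and cup, its stem sloping 15 degrees down to the cup, so the disc stands almost on edge, its top 84 mm above the tray floor, and this point 43 mm above it
- cup (a point): Centre of the top face of the candlestick's cup, 105 mm from foot along the axis
- crock_mid (a point): Centre, half-way up, of the closed round white stoneware crock: 110 mm in diameter, 89 mm high, 0.8 kg, standing in the tray at the cup's end of the candlestick. z is its upright axis
- tray_jar_mid (a point): Centre, half-way up, of a small jam jar, 52 mm in diameter and 75 mm high, standing in the tray's +x, +y corner region. z is its upright axis
- jar_a: Jam jar, 56 mm in diameter and 80 mm high, on the table beyond the rail (origin under its base); leave alone
- jar_b: Jam jar, 56 mm in diameter and 80 mm high, on the table beyond the rail (origin under its base); leave alone
- bottle_a: Bottle, 60 mm in diameter and 170 mm high, on the table beyond the rail (origin under its base); leave alone
- scoop: Wooden spoon lying on the table to the robot's right; leave alone
- soap: Wrapped bar of soap, 80 x 55 x 30 mm, lying on the table to the robot's right; leave alone
- candlestick: The dark cast-iron candlestick, 105 mm tall, 0.55 kg (origin and axes as foot): foot disc, low cone, stem 18 mm across, cup 34 mm across and 23 mm tall. Its mass lies about 17 mm above the underside: the disc's top, pushed from the stem's side away from the cup, tips it up about the disc's lower edge; past balance after some 37 degrees it rights itself, the stem following the pusher
- crock: The crock (origin under its base, see crock_mid)
There are look-alikes about, which are no part of the job. Leave any black or green look-alike of the part that bears tray_jar_mid alone.

How it is judged:
By the outcome, as a careful person would: the job done as asked, in the order asked, and still so for the second after the job is handed in, with the robot touching nothing.
It also fails if it takes over 67 s, if anything falls off the work surface, if the arm or the gripper's body presses on something with over 40 N, if the wrist force passes 120 N, or if a joint passes its speed limit or range.

## Working session

There is one attempt and no reset: what is moved stays moved. The work goes in short steps, Python scripts to look and compute and a tool call to move; the robot and the scene stay as the last step left them, time stands still between calls to the robot, and variables do not carry over. Pictures are saved under pics/ and viewed, at most 11 in all, crops included, and the job is handed in when it is done.

Besides the shell and the picture viewer there is one more tool, called after ">>>" as a command line: name --pt "numbers of a row" for each row, then --argument value for the rest. apply_moves: Moves the arm, as the interface text tells. Its arguments: {"type":"object","properties":{"plan":{"type":"array","items":{"type":"array","items":{"type":"number"}}},"newtons":{"type":"number"}},"required":["plan"]}

```bash
mkdir -p pics; ls
cat > h.py <<'E'
import numpy as np, cv2
from station import telemetry, eyes, ctrl
def w(p,px,z=None,plane=None):
    """pixel -> world; z depth or intersect plane height"""
    u=cv2.undistortPoints(np.array([[px]],float),np.array(p["K"]),np.array(p["dist_coeffs"]))[0,0]
    d=np.array([u[0],u[1],1.]);P=np.array(p["pose"])
    if plane is not None:
        r=P[:3,:3]@d; z=(plane-P[2,3])/r[2]
    elif z is None:
        z=p["range_z"][int(round(px[1])),int(round(px[0]))]
    return P[:3,:3]@(d*z)+P[:3,3]
def cloud(p):
    h,wd=p["range_z"].shape
    g=np.stack(np.meshgrid(np.arange(wd),np.arange(h)),-1).reshape(-1,1,2).astype(float)
    u=cv2.undistortPoints(g,np.array(p["K"]),np.array(p["dist_coeffs"]))[:,0]
    d=np.c_[u,np.ones(len(u))]*p["range_z"].reshape(-1,1);P=np.array(p["pose"])
    return (d@P[:3,:3].T+P[:3,3]).reshape(h,wd,3)
E
python3 - <<'E'
from h import *
o=telemetry.get_obs();print({k:np.round(v,3).tolist() for k,v in o.items()},ctrl.pinch_z)
for n in("top","side"):
    p=eyes.get_image(n);cv2.imwrite(f"pics/{n}0.png",p["img"]);print(n,np.round(p["pose"],3).tolist(),np.array(p["K"]).tolist())
    for t in("tray_floor","push_face","foot","cup","crock_mid","tray_jar_mid","jar_a","bottle_a","scoop","soap"):
        for r in eyes.tip_of(t,p)[:3]:
            print(t,np.round(r["point"]),round(r["confidence"],2),np.round(w(p,r["point"]),3))
E
```

```text
pics
{'t': 0.0, 'q': [1.18, 0.053, 1.614, 0.0, 1.476, -0.119], 'dq': [-0.001, -0.0, -0.002, -0.002, -0.0, -0.001], 'effort': [-0.002, -39.37, -37.017, -0.0, 0.007, 0.0], 'tool_pos': [0.168, 0.602, 0.403], 'tool_rot': [-0.426, -3.112, 0.003], 'contact_force': [0.527, 0.082, -0.738], 'wrist_torque': [-0.02, -0.034, 0.053], 'grip_force': 0.0, 'opening': 0.085} 0.1547
top [[-0.015, -0.99, 0.14, 0.367], [-1.0, 0.015, 0.003, -0.078], [-0.005, -0.14, -0.99, 1.397], [0.0, 0.0, 0.0, 1.0]] [[492.86917360944653, 0.0, 288.79315881328904], [0.0, 492.86917360944653, 208.93263909573523], [0.0, 0.0, 1.0]]
tray_floor [246. 213.] 0.95 [0.552 0.046 0.031]
push_face [206. 221.] 0.79 [0.527 0.153 0.064]
foot [216. 243.] 0.9 [0.461 0.117 0.112]
cup [250. 235.] 0.85 [0.486 0.032 0.067]
crock_mid [271. 225.] 0.7 [ 0.507 -0.027  0.123]
tray_jar_mid [214. 193.] 0.93 [0.595 0.125 0.102]
tray_jar_mid [181. 137.] 0.92 [0.761 0.222 0.074]
tray_jar_mid [153. 173.] 0.71 [0.658 0.297 0.078]
jar_a [259. 141.] 0.71 [0.744 0.005 0.081]
jar_a [342. 139.] 0.57 [ 0.75  -0.223  0.069]
bottle_a [222. 142.] 0.65 [0.739 0.105
[... 367 characters left out ...]
 0.035 0.037]
tray_floor [362. 170.] 0.18 [ 0.34  -0.426  0.003]
push_face [300. 276.] 0.96 [0.524 0.153 0.055]
foot [331. 257.] 0.66 [0.463 0.122 0.078]
cup [316. 247.] 0.94 [0.493 0.123 0.104]
crock_mid [300. 275.] 0.43 [0.525 0.154 0.057]
tray_jar_mid [220. 334.] 0.95 [0.662 0.32  0.055]
tray_jar_mid [262. 256.] 0.85 [0.6   0.152 0.099]
tray_jar_mid [173. 302.] 0.76 [0.758 0.248 0.062]
jar_a [212. 197.] 0.8 [ 0.763 -0.21   0.021]
jar_a [197. 249.] 0.6 [0.737 0.117 0.088]
bottle_a [190. 280.] 0.91 [0.754 0.138 0.022]
scoop [362. 166.] 0.53 [ 0.339 -0.441  0.01 ]
scoop [332. 258.] 0.36 [0.461 0.124 0.079]
soap [284. 168.] 0.64 [ 0.579 -0.415  0.012]
soap [198. 248.] 0.26 [0.736 0.111 0.085]
```

Run:
```python
from h import *
a=cv2.imread("pics/top0.png");
cv2.imwrite("pics/topc.png",cv2.resize(a[120:320,130:400],(800,592),interpolation=cv2.INTER_CUBIC))
p=eyes.get_image("top");c=cloud(p);np.save("c0.npy",c)
# tray wall tops z~.072
m=(abs(c[...,2]-.072)<.006)&(c[...,0]>.35)&(c[...,0]<.72)&(c[...,1]>-.2)&(c[...,1]<.25)
v=m.astype(np.uint8)*255
n,l,s,_=cv2.connectedComponentsWithStats(v)
for i in range(1,n):
    if s[i,4]>40: q=c[l==i];print(s[i],np.round(q.min(0),3),np.round(q.max(0),3),cv2.minAreaRect((q[:,:2]*1000).astype(np.float32)))
```

```text
[ 195  162  107  102 1060] [ 0.412 -0.105  0.066] [0.686 0.182 0.078] ((549.9427490234375, 38.23979949951172), (233.19818115234375, 249.10824584960938), 11.2039155960083)
[221 235  22  11 103] [0.46  0.054 0.066] [0.486 0.109 0.078] ((474.6873474121094, 81.12287902832031), (18.4923038482666, 57.4749755859375), 11.69252872467041)
```

View pics/topc.png

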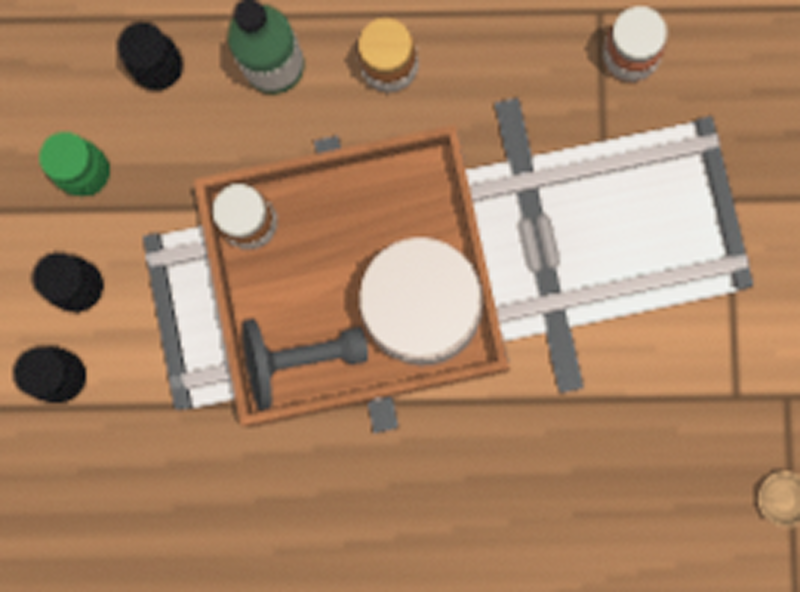

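View pics/side0.png

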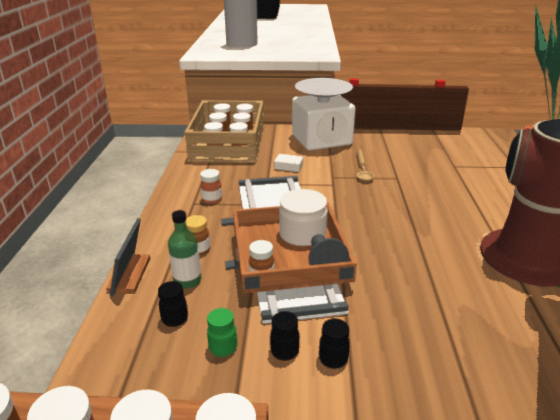

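The top crop shows the white crock at (420,300), the candlestick with its foot at (257,365) and cup at (350,345), and the white-lidded tray jar at (240,212). Look-alikes on the table are black jars at (150,55), (68,282) and (50,373), a green one at (75,163), and jar_a/jar_b at (385,50) and (640,40). The side view agrees. The tray jar is the only one inside the tray, and the crock is the only large white pot. Next I'll measure everything in the tray frame.

```bash
cat >> h.py <<'E'
YAW=np.deg2rad(11.2); C=np.array([.550,.038])
TX=np.array([np.cos(YAW),np.sin(YAW)]);TY=np.array([-TX[1],TX[0]])
def tray(q): d=np.asarray(q)[...,:2]-C; return np.stack([d@TX,d@TY],-1)
def world(a,b): return C+a*TX+b*TY
from scipy.spatial.transform import Rotation as R
def go(a,b,z,yaw_deg=None,pos=None,c=None):
    "tool shift (m) & roll so that pinch goes to tray coords a,b height z; tool y at yaw_deg from tray x"
    o=telemetry.get_obs();M=R.from_rotvec(o["tool_rot"]).as_matrix();p=np.array(o["tool_pos"])
    t=np.r_[world(a,b),z+ctrl.pinch_z]
    cur=np.degrees(np.arctan2(M[1,1],M[0,1]));r=0
    if yaw_deg is not None:
        r=-((np.degrees(YAW)+yaw_deg-cur+90)%180-90)
    print("shift mm",np.round(M.T@(t-p)*1000,1),"roll",round(np.deg2rad(r),3),"| now tray",np.round(tray(p)*1000,1),"pinch z",round((p[2]-ctrl.pinch_z)*1000,1),"yaw",round(cur-np.degrees(YAW),1))
    return M
E
python3 - <<'E'
from h import *
c=np.load("c0.npy")
def comp(lo,hi,box,name):
    t=tray(c);m=(c[...,2]>lo)&(c[...,2]<hi)&(t[...,0]>box[0])&(t[...,0]<box[1])&(t[...,1]>box[2])&(t[...,1]<box[3])
    n,l,s,_=cv2.connectedComponentsWithStats(m.astype(np.uint8))
    for i in range(1,n):
        if s[i,4]>25:
            q=c[l==i];tq=t[l==i]
            print(name,s[i],"tray c/r",np.round(cv2.minEnclosingCircle((tq*1000).astype(np.float32))[0],0),round(cv2.minEnclosingCircle((tq*1000).astype(np.float32))[1]),"min",np.round(tq.min(0)*1000),"max",np.round(tq.max(0)*1000),"z",np.round(q[:,2].max(),3))
comp(.116,.128,(-.12,.12,-.13,.12),"crock top")
comp(.098,.112,(.0,.12,.0,.12),"jar top")
comp(.04,.13,(-.104,-.01,-.004,.135),"candle")
comp(.08,.13,(-.12,-.01,.02,.14),"disc")
comp(.06,.22,(-.25,.4,.14,.5),"outside")
comp(.06,.22,(.125,.4,-.4,.14),"beyond")
# tray outline
t=tray(c);z=c[...,2]
for lab,m in {"-x":(abs(z-.072)<.005)&(t[...,0]<-.1)&(t[...,0]>-.13)&(abs(t[...,1])<.11),"+x":(abs(z-.072)<.005)&(t[...,0]>.1)&(t[...,0]<.13)&(abs(t[...,1])<.11),"-y":(abs(z-.072)<.005)&(t[...,1]<-.108)&(t[...,1]>-.14)&(abs(t[...,0])<.1),"+y":(abs(z-.072)<.005)&(t[...,1]>.108)&(t[...,1]<.14)&(abs(t[...,0])<.04)}.items():
    q=t[m]*1000; k=0 if 'x' in lab else 1; print(lab,len(q),np.round(np.median(q[:,k]),1),"slope",np.round(np.polyfit(q[:,1-k],q[:,k],1),3))
go(-.128,-.061,.25,90)
E
```

```text
crock top [ 251  200   41   40 1246] tray c/r [-41. -58.] 53 min [ -93. -111.] max [12. -6.] z 0.128
jar top [202 182  17  18 236] tray c/r [71. 85.] 24 min [49. 62.] max [ 94. 107.] z 0.112
candle [204 224  11  35 159] tray c/r [-57. 116.] 47 min [-104.  116.] max [-10. 125.] z 0.079
candle [211 227  43  30 476] tray c/r [-64.  59.] 61 min [-104.   -2.] max [-24. 113.] z 0.12
disc [212 227  11  31 176] tray c/r [-65.  97.] 41 min [-106.   82.] max [-24. 104.] z 0.12
outside [ 20  89   8  46 159] tray c/r [342. 489.] 59 min [284. 475.] max [399. 500.] z 0.22
outside [ 38 104  11  43 288] tray c/r [342. 488.] 58 min [285. 476.] max [400. 500.] z 0.118
outside [169 127  14  17 165] tray c/r [250. 150.] 23 min [227. 140.] max [273. 171.] z 0.081
outside [143 164  18  17 244] tray c/r [161. 236.] 24 min [139. 214.] max [185. 259.] z 0.082
outside [140 205  19  17 246] tray c/r [ 52. 262.] 24 min [ 29. 239.] max [ 75. 285.] z 0.085
outside [134 237  19  17 253] tray c/r [-30. 294.] 24 min [-53. 271.] max [ -8. 316.] z 0.084
beyond [195  89  56   5 227] tray c/r [346.  -1.] 75 min [323. -75.] max [359.  73.] z 0.108
beyond [207 119  24  28 494] tray c/r [226.  35.] 31 min [197.   6.] max [254.  64.] z 0.176
beyond [336 122  19  19 272] tray c/r [ 164. -309.] 26 min [ 140. -334.] max [ 189. -284.] z 0.089
beyond [179 127   8  15  71] tray c/r [251. 138.] 19 min [231. 125.] max [270. 140.] z 0.084
beyond [251 126  18  19 265] tray c/r [203. -75.] 25 min [179. -99.] max [227. -51.] z 0.086
-x 241 -112.4 slope [ 1.00000e-03 -1.12407e+02]
+x 248 111.0 slope [-2.00000e-03  1.11267e+02]
-y 206 -119.5 slope [   0.    -119.539]
+y 90 119.9 slope [-4.00000e-03  1.19989e+02]
shift mm [-432.8 -552.9   -0. ] roll -0.467 | now tray [-265.4  627.5] pinch z 250.0 yaw 63.2
```

>>> apply_moves --pt "0.06 -0.433 -0.553 0 -0.467" --pt "0.06 -0.433 -0.553 0 -0.467" --pt "0.06 -0.433 -0.553 0 -0.467" --pt "0.06 -0.433 -0.553 0 -0.467" --pt "0.06 -0.433 -0.553 0 -0.467" --pt "0.06 -0.433 -0.553 0 -0.467" --pt "0.06 -0.433 -0.553 0 -0.467" --pt "0.06 -0.433 -0.553 0 -0.467" --pt "0.06 -0.433 -0.553 0 -0.467" --pt "0.06 -0.433 -0.553 0 -0.467" --pt "0.06 -0.433 -0.553 0 -0.467" --pt "0.06 -0.433 -0.553 0 -0.467" --newtons 20

```text
t: 2.15
tool_pos: [0.3588, 0.1388, 0.4052]
tool_rot: [-0.307, 3.125, 0.0]
contact_force: [1.3, -0.1, -0.6]
opening: 0.0599
grip_force: 0.0
```

```bash
python3 -c "
from h import *
go(-.130,-.058,.095,90)"
```

```text
shift mm [ -37.7 -194.   155.5] roll 0.0 | now tray [-168.  136.] pinch z 250.5 yaw 90.0
```

>>> apply_moves --pt "0.06 -0.038 -0.194 0.05 0" --pt "0.06 -0.038 -0.194 0.05 0" --pt "0.06 -0.038 -0.194 0.05 0" --pt "0.06 -0.038 -0.194 0.05 0" --pt "0.06 -0.038 -0.194 0.05 0" --pt "0.06 -0.038 -0.194 0.09 0" --pt "0.06 -0.038 -0.194 0.125 0" --pt "0.06 -0.038 -0.194 0.155 0" --pt "0.06 -0.038 -0.194 0.155 0" --pt "0.06 -0.038 -0.194 0.155 0"

```text
t: 2.98
tool_pos: [0.433, -0.0422, 0.2485]
tool_rot: [0.306, -3.123, -0.002]
contact_force: [0.9, 0.5, 1.4]
opening: 0.06
grip_force: 0.0
```

>>> apply_moves --pt "0.06 -0.01 0 0 0" --pt "0.06 -0.02 0 0 0" --pt "0.06 -0.028 0 0 0" --pt "0.06 -0.034 0 0 0" --pt "0.06 -0.04 0 0 0" --pt "0.06 -0.046 0 0 0" --pt "0.06 -0.052 0 0 0" --pt "0.06 -0.056 0 0 0" --pt "0.06 -0.056 0 0 0"

```text
t: 3.73
tool_pos: [0.4896, -0.0315, 0.2516]
tool_rot: [-0.307, 3.126, -0.002]
contact_force: [-3.1, -1.6, 2.8]
opening: 0.0603
grip_force: 1.8
```

Run:
```python
from h import *
p=eyes.get_image("side");cv2.imwrite("pics/s1.png",p["img"][170:310,200:400].repeat(4,0).repeat(4,1))
go(-.007,-.058,.070,90)
```

```text
shift mm [-65.9  -1.6  26.9] roll 0.0 | now tray [-72.9 -56.4] pinch z 96.8 yaw 90.0
```

View pics/s1.png

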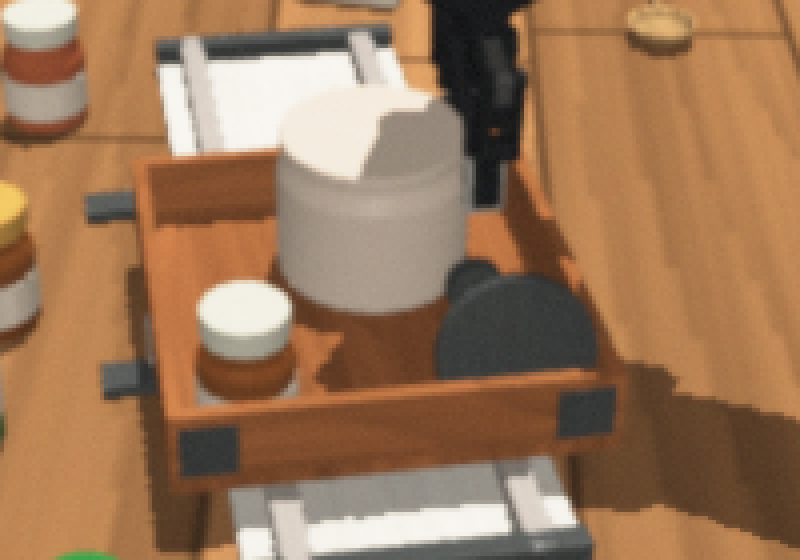

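The crock, at (370,200), is sliding upright, and the finger is beside it at (490,180). I'll back off, lower the fingers and push on.

>>> apply_moves --pt "0.06 0.005 0 0 0" --pt "0.06 0.005 0 0.013 0" --pt "0.06 0.005 0 0.026 0" --pt "0.06 -0.002 0 0.026 0" --pt "0.06 -0.01 0 0.026 0" --pt "0.06 -0.018 0 0.026 0" --pt "0.06 -0.026 0 0.026 0" --pt "0.06 -0.034 0 0.026 0" --pt "0.06 -0.042 0 0.026 0" --pt "0.06 -0.05 0 0.026 0" --pt "0.06 -0.058 0 0.026 0" --pt "0.06 -0.064 0 0.026 0"

```text
t: 4.78
tool_pos: [0.5524, -0.0188, 0.2238]
tool_rot: [-0.306, 3.126, -0.0]
contact_force: [-4.1, -0.8, 1.3]
opening: 0.0604
grip_force: 0.0
```

>>> apply_moves --pt "0.06 -0.003 0 0 0" --pt "0.06 -0.003 0 0 0" --pt "0.06 0.02 0 0 0" --pt "0.06 0.03 0 -0.03 0" --pt "0.06 0.03 0 -0.07 0" --pt "0.06 0.03 0 -0.11 0" --pt "0.06 0.03 0 -0.15 0" --pt "0.06 0.065 0 -0.15 0" --pt "0.06 0.1 0 -0.15 0" --pt "0.06 0.14 0 -0.15 0" --pt "0.06 0.18 0 -0.15 0" --pt "0.06 0.18 0 -0.15 0"

```text
t: 5.78
tool_pos: [0.3706, -0.0537, 0.3738]
tool_rot: [-0.303, 3.124, -0.003]
contact_force: [0.8, 0.4, -0.7]
opening: 0.0599
grip_force: 0.0
```

```bash
cat >> h.py <<'E'
def blob(c,lo,hi,box,name,minn=25):
    t=tray(c);m=(c[...,2]>lo)&(c[...,2]<hi)&(t[...,0]>box[0])&(t[...,0]<box[1])&(t[...,1]>box[2])&(t[...,1]<box[3])
    n,l,s,_=cv2.connectedComponentsWithStats(m.astype(np.uint8))
    for i in range(1,n):
        if s[i,4]>=minn:
            q=c[l==i];tq=t[l==i];cc,r=cv2.minEnclosingCircle((tq*1000).astype(np.float32))
            print(name,s[i,4],"c",np.round(cc),"r",round(r),"min",np.round(tq.min(0)*1000),"max",np.round(tq.max(0)*1000),"z",np.round(np.percentile(q[:,2],[5,50,95]),3))
E
python3 - <<'E'
from h import *
p=eyes.get_image("top");c=cloud(p)
cv2.imwrite("pics/t2.png",p["img"][150:270,180:340].repeat(4,0).repeat(4,1))
blob(c,.112,.128,(-.12,.12,-.13,.12),"crock")
blob(c,.098,.112,(.03,.12,.03,.12),"jar")
blob(c,.080,.13,(-.12,-.01,.02,.14),"disc")
blob(c,.042,.13,(-.10,-.01,-.02,.075),"stem+cup")
t=tray(c);z=c[...,2]
for y in range(0,80,10):
    m=(abs(t[...,1]*1000-y)<4)&(z>.045)&(z<.1)&(abs(t[...,0]+.063)<.03); print(y,np.round(t[m][:,0].mean()*1000),np.round(z[m].max(),3))
go(-.065,.034,.20,0)
E
```

```text
crock 1235 c [ 52. -52.] r 53 min [  -1. -105.] max [104.   1.] z [0.117 0.121 0.126]
crock 38 c [-63.  89.] r 17 min [-80.  84.] max [-46.  94.] z [0.113 0.115 0.119]
jar 224 c [71. 86.] r 23 min [48. 62.] max [ 94. 108.] z [0.103 0.107 0.111]
disc 172 c [-65.  99.] r 41 min [-106.   83.] max [-24. 103.] z [0.082 0.105 0.117]
stem+cup 232 c [-64.  37.] r 38 min [-82.  -1.] max [-48.  74.] z [0.056 0.066 0.076]
0 -66.0 0.068
10 -66.0 0.07
20 -66.0 0.072
30 -65.0 0.07
40 -66.0 0.072
50 -65.0 0.075
60 -65.0 0.078
70 -65.0 0.082
shift mm [-126.3   90.    20.3] roll 1.569 | now tray [-191.6  -55.7] pinch z 219.8 yaw 89.9
```

View pics/t2.png

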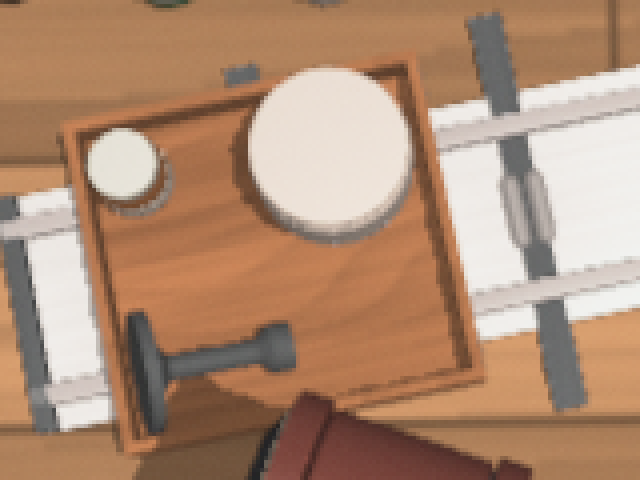

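The crock is now at tray (52,-52), pixel (330,150). The candlestick still lies along y with its stem at tray x=-65, pixel (215,358). I'll grip the stem next.

>>> apply_moves --pt "0.044 -0.127 0.096 0.02 1.57" --pt "0.044 -0.127 0.096 0.02 1.57" --pt "0.044 -0.127 0.096 0.02 1.57" --pt "0.044 -0.127 0.096 0.02 1.57" --pt "0.044 -0.127 0.096 0.02 1.57" --pt "0.044 -0.127 0.096 0.02 1.57" --pt "0.044 -0.127 0.096 0.02 1.57" --pt "0.044 -0.127 0.096 0.02 1.57" --pt "0.044 -0.127 0.096 0.02 1.57" --pt "0.044 -0.127 0.096 0.02 1.57" --pt "0.044 -0.127 0.096 0.02 1.57" --pt "0.044 -0.127 0.096 0.02 1.57"

```text
t: 6.83
tool_pos: [0.4825, 0.0655, 0.354]
tool_rot: [1.834, 2.549, 0.003]
contact_force: [-0.4, 0.8, -1.0]
opening: 0.0442
grip_force: 0.0
```

>>> apply_moves --pt "0.044 0 0 0 0.1" --pt "0.044 0 0 0 0.1" --pt "0.044 0 0 0 0.1"

```text
t: 7.08
tool_pos: [0.482, 0.0652, 0.3539]
tool_rot: [1.949, 2.463, 0.002]
contact_force: [-0.1, -0.4, 0.5]
opening: 0.044
grip_force: 0.0
```

```bash
python3 -c "
from h import *
M=go(-.065,.040,.066,0);print(M.round(2),telemetry.get_obs()['q'])"
```

```text
shift mm [  0.2  -3.7 133.2] roll 0.036 | now tray [-61.4  39.9] pinch z 199.2 yaw 2.1
[[-0.23  0.97  0.  ]
 [ 0.97  0.23  0.  ]
 [ 0.    0.   -1.  ]] [-1.86841310e-02 -2.52603226e-01  1.98206553e+00  3.92185743e-04
  1.41104628e+00 -2.50560011e-01]
```

>>> apply_moves --pt "0.044 0 -0.0037 0.04 0.036" --pt "0.044 0 -0.0037 0.08 0.036" --pt "0.044 0 -0.0037 0.105 0.036" --pt "0.044 0 -0.0037 0.12 0.036" --pt "0.044 0 -0.0037 0.133 0.036" --pt "0.044 0 -0.0037 0.133 0.036" --pt "0.01 0 -0.0037 0.133 0.036" --pt "0.01 0 -0.0037 0.133 0.036" --pt "0.01 0 -0.0037 0.133 0.036" --pt "0.01 0 -0.0037 0.133 0.036" --pt "0.01 0 -0.0037 0.133 0.036" --newtons 20

```text
t: 8.0
tool_pos: [0.478, 0.0641, 0.2221]
tool_rot: [1.996, 2.423, 0.004]
contact_force: [2.0, 0.5, 0.7]
opening: 0.017
grip_force: 21.0
```

```bash
python3 -c "
from h import *
go(-.065,-.058,.066,0)"
```

```text
shift mm [-97.6   0.8   1.4] roll -0.003 | now tray [-65.6  39.6] pinch z 67.4 yaw -0.1
```

>>> apply_moves --pt "0.01 -0.006 0.002 0 0" --pt "0.01 -0.014 0.004 0 0" --pt "0.01 -0.024 0.005 0 0" --pt "0.01 -0.034 0.005 0 0" --pt "0.01 -0.044 0.005 0 0" --pt "0.01 -0.054 0.005 0 0" --pt "0.01 -0.064 0.005 0 0" --pt "0.01 -0.074 0.005 0 0" --pt "0.01 -0.084 0.005 0 0" --pt "0.01 -0.091 0.005 0 0" --pt "0.01 -0.095 0.005 0 0" --pt "0.01 -0.095 0.005 0 0"

```text
t: 9.0
tool_pos: [0.5009, -0.0289, 0.2218]
tool_rot: [1.997, 2.423, 0.001]
contact_force: [-0.3, 0.3, 5.1]
opening: 0.0171
grip_force: 21.3
```

Run:
```python
from h import *
p=eyes.get_image("top");c=cloud(p)
blob(c,.112,.128,(-.02,.12,-.13,.12),"crock")
blob(c,.080,.13,(-.12,-.01,-.02,.10),"disc")
p=eyes.get_image("side")
cv2.imwrite("pics/s3.png",p["img"][150:300,200:400].repeat(4,0).repeat(4,1))
go(-.06,-.055,.066,0)
```

```text
crock 1080 c [ 52. -54.] r 53 min [   5. -106.] max [104.  -1.] z [0.117 0.121 0.125]
disc 85 c [-83.   3.] r 19 min [-102.  -10.] max [-64.   8.] z [0.082 0.1   0.114]
shift mm [0.9 1.2 1.1] roll -0.003 | now tray [-61.2 -55.9] pinch z 67.1 yaw -0.1
```

View pics/s3.png

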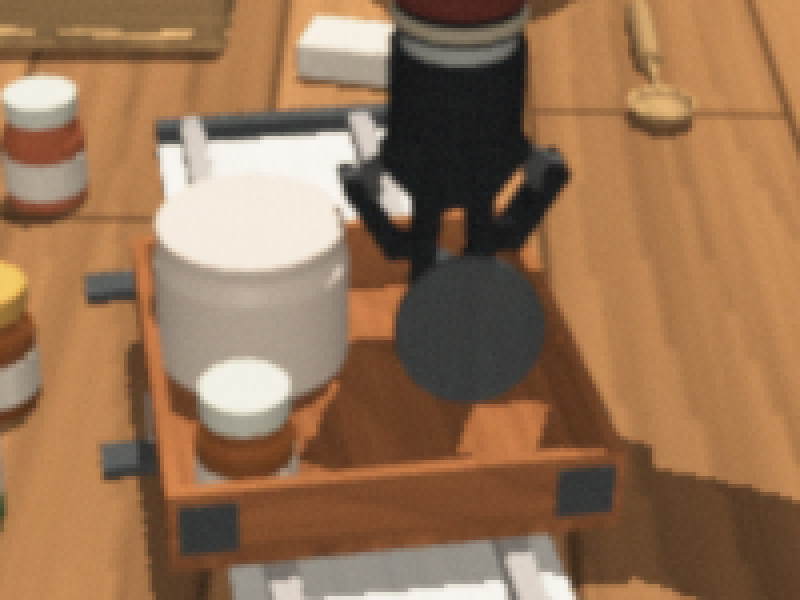

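The disc, at (470,328), is clear of the wall and the crock is standing. I'll try the first part of the tipping arc with the stem pivoting in the pads.

>>> apply_moves --pt "0.01 0.002 0 -0.006 0" --pt "0.01 0.005 0 -0.012 0" --pt "0.01 0.0086 0 -0.019 0" --pt "0.01 0.013 0 -0.025 0" --pt "0.01 0.018 0 -0.031 0" --pt "0.01 0.022 0 -0.035 0" --pt "0.01 0.022 0 -0.035 0"

```text
t: 9.68
tool_pos: [0.4961, -0.0058, 0.2566]
tool_rot: [1.995, 2.425, 0.001]
contact_force: [-0.6, 1.1, -4.0]
opening: 0.017
grip_force: 19.7
```

Run:
```python
from h import *
p=eyes.get_image("top");c=cloud(p)
blob(c,.080,.13,(-.12,-.01,-.02,.10),"disc")
p=eyes.get_image("side")
cv2.imwrite("pics/s4.png",p["img"][150:300,200:400].repeat(4,0).repeat(4,1))
blob(cloud(p),.034,.15,(-.12,-.01,-.02,.10),"disc side")
```

```text
disc 137 c [-82.  30.] r 23 min [-103.   12.] max [-61.  41.] z [0.083 0.099 0.115]
disc side 1545 c [-68.  38.] r 76 min [-117.  -20.] max [-10. 100.] z [0.034 0.066 0.11 ]
```

View pics/s4.png

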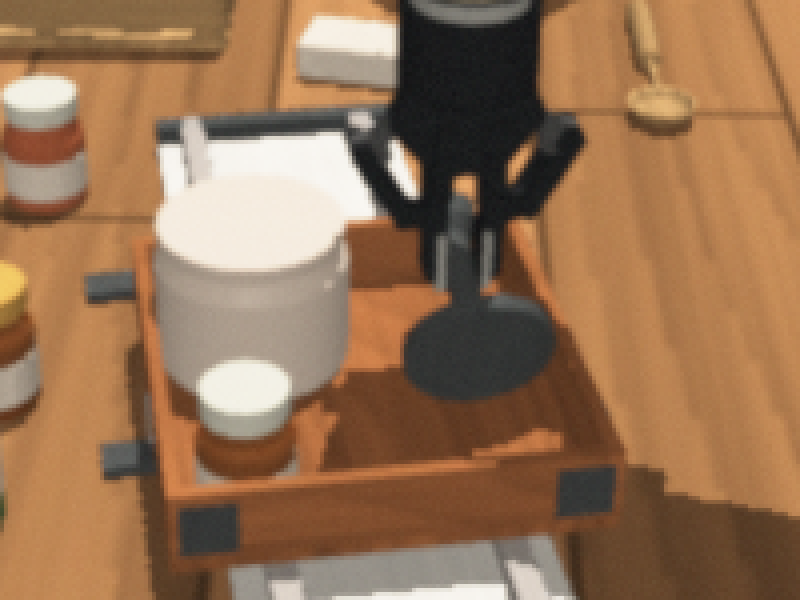

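It pivots in the pads as hoped: the stem at (460,230) is rising and the foot at (480,345) is still in the tray. I'll continue the arc.

>>> apply_moves --pt "0.01 0.008 0 -0.006 0" --pt "0.01 0.017 0 -0.012 0" --pt "0.01 0.026 0 -0.017 0" --pt "0.01 0.036 0 -0.02 0" --pt "0.01 0.046 0 -0.022 0" --pt "0.01 0.057 0 -0.022 0" --pt "0.01 0.067 0 -0.021 0" --pt "0.01 0.077 0 -0.019 0" --pt "0.01 0.085 0 -0.016 0" --pt "0.01 0.092 0 -0.014 0" --pt "0.01 0.092 0 -0.013 0" --pt "0.01 0.092 0 -0.013 0"

```text
t: 10.78
tool_pos: [0.4799, 0.0837, 0.272]
tool_rot: [1.992, 2.422, 0.0]
contact_force: [-1.9, -4.8, 8.5]
opening: 0.0168
grip_force: 20.0
```

Run:
```python
from h import *
p=eyes.get_image("side")
cv2.imwrite("pics/s5.png",p["img"][150:300,200:400].repeat(4,0).repeat(4,1))
c=cloud(p);t=tray(c);r=eyes.outline_of("candlestick",p)
if r:
    m=r[0]["region"];q=c[m];print(r[0]["confidence"],m.sum(),q[:,2].min(),np.round(np.percentile(q[:,2],[1,5,50,95]),3))
for n in("foot","cup"):
    for r in eyes.tip_of(n,p)[:2]: print(n,r["confidence"],np.round(r["point"]))
go(-.06,.06,.1,0)
```

```text
0.72 680 0.0325959699754923 [0.043 0.06  0.078 0.143]
foot 0.75 [326. 260.]
foot 0.53 [197. 250.]
cup 0.96 [322. 214.]
shift mm [ 1.8 -0.2 17.3] roll -0.002 | now tray [-59.9  58.2] pinch z 117.3 yaw -0.1
```

View pics/s5.png

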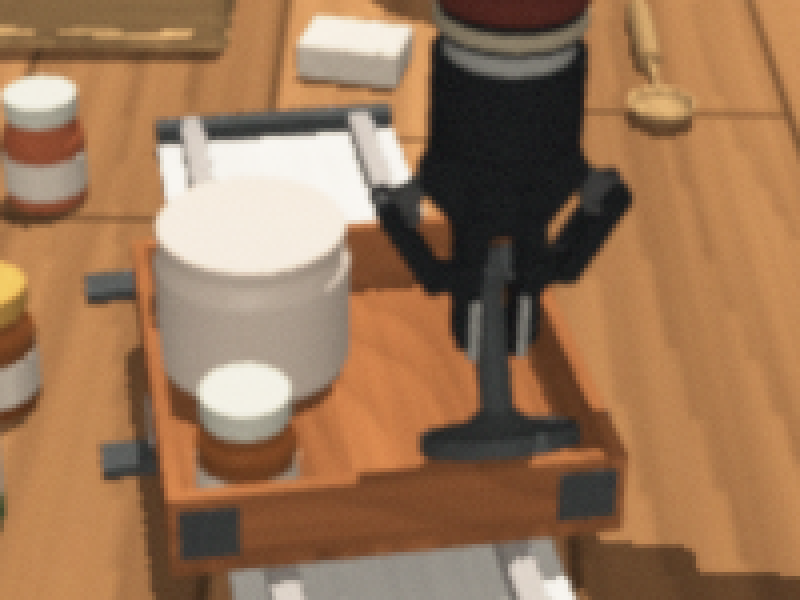

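The candlestick is near upright: foot at (500,440), stem at (497,330). It's very stable in this attitude, so I'll release and rise.

>>> apply_moves --pt "0.01 0 0 -0.003 0" --pt "0.044 0 0 -0.003 0" --pt "0.044 0 0 -0.003 0" --pt "0.05 0 0 -0.003 0" --pt "0.05 0 0 -0.003 0" --pt "0.05 0 0 -0.02 0" --pt "0.05 0 0 -0.05 0" --pt "0.05 0 0 -0.085 0" --pt "0.05 0 0 -0.125 0" --pt "0.05 0.03 0 -0.14 0" --pt "0.05 0.07 0 -0.14 0" --pt "0.05 0.11 0 -0.14 0"

```text
t: 11.98
tool_pos: [0.4575, 0.1924, 0.4113]
tool_rot: [1.999, 2.42, 0.007]
contact_force: [0.7, 0.1, -0.9]
opening: 0.0499
grip_force: 0.0
```

Run:
```python
from h import *
p=eyes.get_image("side");c=cloud(p)
cv2.imwrite("pics/s6.png",p["img"][150:300,200:400].repeat(4,0).repeat(4,1))
blob(c,.125,.15,(-.12,0,-.1,.116),"cup side")
p=eyes.get_image("top");c=cloud(p)
blob(c,.112,.15,(-.12,0,-.1,.116),"cup top")
blob(c,.036,.055,(-.107,0,-.1,.114),"foot")
blob(c,.112,.128,(-.02,.12,-.13,.12),"crock")
blob(c,.098,.112,(.03,.12,.03,.12),"jar")
go(.0,.165,.25,0)
```

```text
cup side 157 c [-60.  34.] r 18 min [-78.  20.] max [-45.  50.] z [0.127 0.141 0.149]
cup top 141 c [-61.  39.] r 22 min [-79.  18.] max [-47.  60.] z [0.129 0.143 0.149]
foot 25 c [-33.  62.] r 10 min [-42.  52.] max [-26.  70.] z [0.047 0.05  0.054]
foot 71 c [-86.  57.] r 21 min [-102.   44.] max [-66.  71.] z [0.042 0.05  0.054]
crock 1231 c [ 52. -50.] r 54 min [  -1. -103.] max [104.   3.] z [0.117 0.121 0.125]
jar 233 c [72. 86.] r 23 min [49. 64.] max [ 95. 109.] z [0.102 0.107 0.111]
shift mm [-8.  61.5  4.5] roll 0.004 | now tray [-61.5 172.8] pinch z 254.5 yaw 0.2
```

View pics/s6.png

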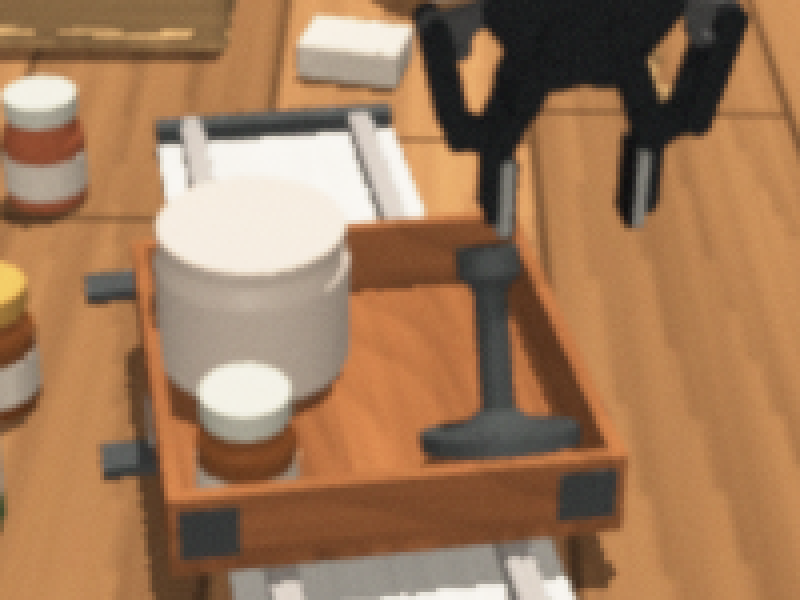

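The candlestick isn't fully upright. Its foot at (500,438) shows edge-on and the cup stands too high at z≈0.149, so the foot's +y edge leans on the end wall. I'll re-grip the stem, draw it back towards -y and finish the turn.

>>> apply_moves --pt "0.05 -0.04 0.001 0 0" --pt "0.05 -0.08 0.001 0 0" --pt "0.05 -0.121 0.001 0 0" --pt "0.05 -0.121 0.001 0.04 0" --pt "0.05 -0.121 0.001 0.08 0" --pt "0.05 -0.121 0.001 0.12 0" --pt "0.05 -0.121 0.001 0.147 0" --pt "0.05 -0.121 0.001 0.147 0" --pt "0.01 -0.121 0.001 0.147 0" --pt "0.01 -0.121 0.001 0.147 0" --pt "0.01 -0.121 0.001 0.147 0" --pt "0.01 -0.121 0.001 0.147 0"

```text
t: 13.08
tool_pos: [0.4824, 0.0733, 0.2641]
tool_rot: [1.996, 2.423, 0.004]
contact_force: [-0.5, 1.2, -0.4]
opening: 0.0272
grip_force: 0.0
```

Run:
```python
from h import *
o=telemetry.get_obs();print(o["opening"],o["contact_force"])
go(-.06,.03,.106,0)
```

```text
0.02715781474909198 [-0.48356879  1.22466628 -0.36278775]
shift mm [-17.7  -0.5   3.4] roll -0.002 | now tray [-59.5  47.7] pinch z 109.4 yaw -0.1
```

>>> apply_moves --pt "0.01 0 0 0 0" --pt "0.01 0 0 0 0" --pt "0.01 -0.006 0 0 0" --pt "0.01 -0.014 0 0 0" --pt "0.01 -0.022 0 0 0" --pt "0.01 -0.028 0 0 0" --pt "0.01 -0.02 0 0.001 0" --pt "0.01 -0.012 0 0.003 0" --pt "0.01 -0.004 0 0.006 0" --pt "0.01 0.003 0 0.01 0" --pt "0.01 0.006 0 0.012 0" --pt "0.01 0.006 0 0.012 0"

```text
t: 14.08
tool_pos: [0.4837, 0.079, 0.2563]
tool_rot: [1.989, 2.418, 0.009]
contact_force: [-2.7, 1.1, 23.8]
opening: 0.0169
grip_force: 25.1
```

Run:
```python
from h import *
p=eyes.get_image("side");c=cloud(p)
cv2.imwrite("pics/s7.png",p["img"][150:300,200:400].repeat(4,0).repeat(4,1))
p=eyes.get_image("top");c=cloud(p)
blob(c,.036,.055,(-.107,0,-.1,.114),"foot")
go(-.06,.03,.106,0)
```

```text
shift mm [-22.9  -2.9  -4.3] roll -0.002 | now tray [-57.1  52.9] pinch z 101.6 yaw -0.1
```

View pics/s7.png

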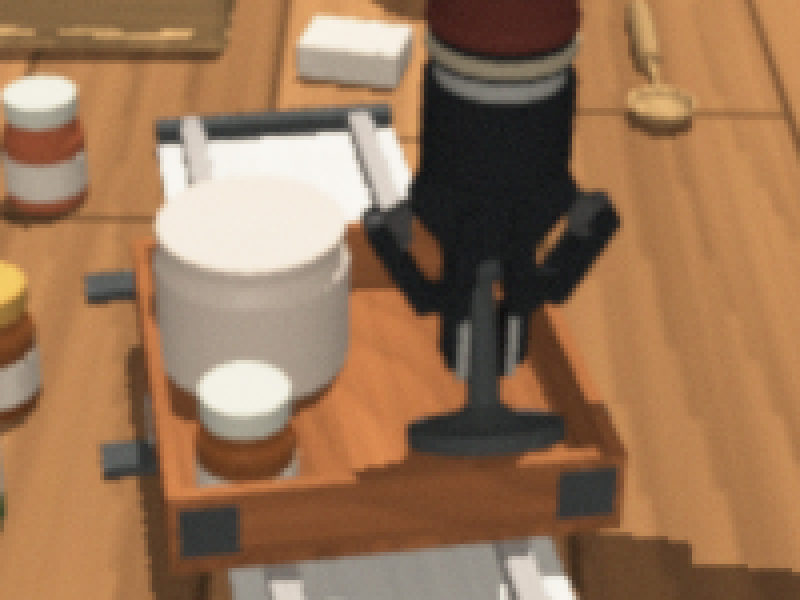

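>>> apply_moves --pt "0.01 -0.003 -0.003 -0.004 0" --pt "0.01 -0.008 -0.003 -0.008 0" --pt "0.01 -0.013 -0.003 -0.01 0" --pt "0.01 -0.018 -0.003 -0.01 0" --pt "0.01 -0.018 -0.003 -0.01 0" --pt "0.05 -0.018 -0.003 -0.01 0" --pt "0.05 -0.018 -0.003 -0.01 0" --pt "0.05 -0.018 -0.003 -0.01 0" --pt "0.05 -0.018 -0.003 -0.04 0" --pt "0.05 -0.018 -0.003 -0.08 0" --pt "0.05 -0.018 -0.003 -0.12 0" --pt "0.05 0.02 -0.003 -0.15 0"

```text
t: 15.18
tool_pos: [0.4759, 0.0905, 0.4009]
tool_rot: [1.999, 2.414, 0.005]
contact_force: [1.6, 0.5, 0.8]
opening: 0.0503
grip_force: 0.0
```

>>> apply_moves --pt "0.05 0.04 0 0 0" --pt "0.05 0.08 0 0 0" --pt "0.05 0.12 0 0 0" --pt "0.05 0.12 0 0 0"

```text
t: 15.52
tool_pos: [0.4501, 0.2156, 0.3968]
tool_rot: [-1.988, -2.431, -0.006]
contact_force: [0.1, 0.0, -0.1]
opening: 0.0501
grip_force: 0.0
```

Run:
```python
from h import *
p=eyes.get_image("side");c=cloud(p)
cv2.imwrite("pics/s8.png",p["img"][150:300,200:400].repeat(4,0).repeat(4,1))
blob(c,.112,.15,(-.12,0,-.1,.116),"cup side")
p=eyes.get_image("top");c=cloud(p)
blob(c,.112,.155,(-.12,0,-.1,.116),"cup top")
blob(c,.036,.055,(-.107,0,-.1,.114),"foot")
blob(c,.036,.075,(-.107,0,-.1,.128),"foot")
blob(c,.112,.128,(-.02,.12,-.13,.12),"crock")
go(.0,.165,.25,0)
```

```text
cup side 199 c [-64.  58.] r 19 min [-82.  40.] max [-49.  77.] z [0.114 0.135 0.14 ]
cup top 140 c [-67.  62.] r 17 min [-83.  45.] max [-51.  77.] z [0.134 0.138 0.141]
foot 587 c [-65.  63.] r 46 min [-106.   17.] max [-23. 107.] z [0.038 0.043 0.049]
foot 32 c [ -4. -52.] r 16 min [ -9. -68.] max [ -0. -37.] z [0.037 0.051 0.074]
foot 175 c [-54. 120.] r 53 min [-107.  114.] max [ -1. 125.] z [0.038 0.07  0.074]
foot 591 c [-65.  63.] r 46 min [-106.   17.] max [-23. 107.] z [0.038 0.043 0.049]
crock 1234 c [ 52. -52.] r 53 min [  -1. -104.] max [104.   1.] z [0.117 0.121 0.125]
shift mm [-25.   63.   -8.4] roll 0.001 | now tray [-63.1 189.9] pinch z 241.5 yaw 0.1
```

View pics/s8.png

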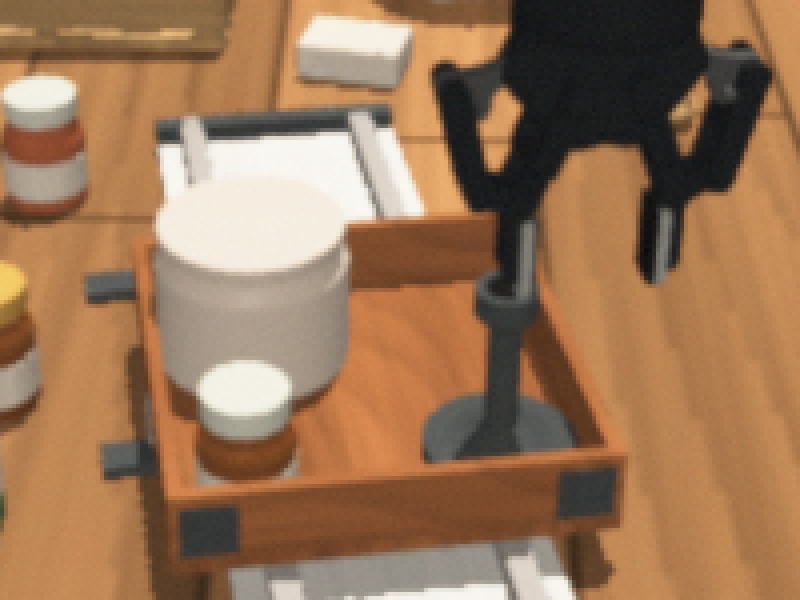

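The candlestick is now upright: foot disc at (500,430), cup top at z=0.138, foot centre at tray (-65,62). Next is the tray push.

>>> apply_moves --pt "0.06 -0.022 0.04 0 0" --pt "0.06 -0.022 0.053 0.02 0" --pt "0.06 -0.022 0.053 0.06 0" --pt "0.06 -0.022 0.053 0.1 0" --pt "0.06 -0.022 0.053 0.14 0" --pt "0.06 -0.022 0.053 0.165 0" --pt "0.06 -0.022 0.053 0.181 0" --pt "0.06 -0.022 0.053 0.181 0" --pt "0.06 -0.022 0.053 0.181 0"

```text
t: 16.37
tool_pos: [0.5081, 0.198, 0.214]
tool_rot: [-1.999, -2.423, 0.002]
contact_force: [0.5, 0.1, -0.1]
opening: 0.0597
grip_force: 0.0
```

>>> apply_moves --pt "0.06 -0.005 0 0 0" --pt "0.06 -0.01 0 0 0" --pt "0.06 -0.014 0 0 0" --pt "0.06 -0.018 0 0 0" --pt "0.06 -0.022 0 0 0" --pt "0.06 -0.026 0 0 0" --pt "0.06 -0.03 0 0 0" --pt "0.06 -0.034 0 0 0" --pt "0.06 -0.038 0 0 0" --pt "0.06 -0.042 0 0 0" --pt "0.06 -0.046 0 0 0" --pt "0.06 -0.05 0 0 0"

```text
t: 17.37
tool_pos: [0.5172, 0.151, 0.2146]
tool_rot: [-1.995, -2.424, -0.004]
contact_force: [0.1, 3.0, -0.3]
opening: 0.0601
grip_force: 2.1
```

```bash
cat > st.py <<'E'
from h import *
p=eyes.get_image("top");c=cloud(p);t=tray(c);z=c[...,2]
m=(abs(z-.072)<.006)&(t[...,1]<.0)&(t[...,1]>-.34)&(t[...,0]>-.05)&(t[...,0]<.05)
y=t[m][:,1]*1000; y0=np.median(y[y<y.min()+11]); s=(-119.5-y0)/1000; print("tray moved mm",round(s*1000,1))
C[:]=C-s*TY
blob(c,.112,.155,(-.12,0,-.1,.116),"cup")
blob(c,.036,.055,(-.107,0,-.1,.114),"foot")
blob(c,.112,.128,(-.02,.12,-.13,.12),"crock")
blob(c,.098,.112,(.03,.12,.03,.12),"jar")
go(0,.13,.06,0); print(telemetry.get_obs()["contact_force"],telemetry.get_obs()["t"])
E
python3 st.py
```

```text
tray moved mm 13.3
cup 144 c [-66.  61.] r 17 min [-83.  44.] max [-50.  78.] z [0.133 0.137 0.142]
foot 596 c [-64.  60.] r 48 min [-106.   17.] max [-20. 104.] z [0.038 0.043 0.049]
crock 1241 c [ 52. -53.] r 54 min [  -1. -105.] max [105.   0.] z [0.117 0.121 0.125]
jar 214 c [72. 86.] r 24 min [48. 62.] max [ 95. 105.] z [0.102 0.107 0.11 ]
shift mm [ 0.5 10.1 -0.1] roll -0.002 | now tray [-10.1 129.6] pinch z 59.9 yaw -0.1
[-0.14038264 -0.61786216  0.12415409] 17.4167
```

>>> apply_moves --pt "0.06 -0.005 0 0 0" --pt "0.06 -0.011 0 0 0" --pt "0.06 -0.018 0 0 0" --pt "0.06 -0.025 0 0 0" --pt "0.06 -0.032 0 0 0" --pt "0.06 -0.039 0 0 0" --pt "0.06 -0.046 0 0 0" --pt "0.06 -0.053 0 0 0" --pt "0.06 -0.06 0 0 0" --pt "0.06 -0.067 0 0 0" --pt "0.06 -0.074 0 0 0" --pt "0.06 -0.081 0 0 0"

```text
t: 18.42
tool_pos: [0.5332, 0.0699, 0.2146]
tool_rot: [1.997, 2.425, 0.0]
contact_force: [1.0, 1.3, -0.3]
opening: 0.06
grip_force: 0.8
```

>>> apply_moves --pt "0.06 -0.007 0 0 0" --pt "0.06 -0.014 0 0 0" --pt "0.06 -0.021 0 0 0" --pt "0.06 -0.028 0 0 0" --pt "0.06 -0.035 0 0 0" --pt "0.06 -0.042 0 0 0" --pt "0.06 -0.048 0 0 0" --pt "0.06 -0.054 0 0 0" --pt "0.06 -0.059 0 0 0" --pt "0.06 -0.063 0 0 0" --pt "0.06 -0.066 0 0 0" --pt "0.06 -0.068 0 0 0"

```text
t: 19.42
tool_pos: [0.5459, 0.004, 0.2144]
tool_rot: [-1.996, -2.423, -0.002]
contact_force: [-1.1, 9.4, 2.2]
opening: 0.0601
grip_force: 4.9
```

```bash
python3 st.py
```

```text
tray moved mm 162.9
cup 138 c [-66.  61.] r 17 min [-83.  45.] max [-50.  77.] z [0.133 0.137 0.142]
foot 579 c [-66.  61.] r 46 min [-106.   19.] max [-26. 102.] z [0.038 0.043 0.048]
crock 1223 c [ 52. -52.] r 53 min [  -1. -105.] max [104.  -0.] z [0.117 0.121 0.125]
jar 188 c [72. 85.] r 23 min [53. 62.] max [ 95. 107.] z [0.103 0.107 0.111]
shift mm [-0.4 10.6 -0.2] roll -0.003 | now tray [-10.6 130.4] pinch z 59.8 yaw -0.2
[-2.14588836  4.71285792  1.59665533] 19.4667
```

>>> apply_moves --pt "0.06 -0.002 0 0 0" --pt "0.06 -0.004 0 0 0" --pt "0.06 -0.006 0 0 0" --pt "0.06 -0.008 0 0 0" --pt "0.06 -0.01 0 0 0" --pt "0.06 -0.012 0 0 0" --pt "0.06 -0.014 0 0 0" --pt "0.06 -0.015 0 0 0" --pt "0.06 -0.015 0 0 0"

```text
t: 20.22
tool_pos: [0.5489, -0.0113, 0.2144]
tool_rot: [1.997, 2.425, -0.001]
contact_force: [-0.3, 0.0, 0.2]
opening: 0.0598
grip_force: 0.0
```

```bash
python3 st.py
```

```text
tray moved mm 179.4
cup 142 c [-66.  61.] r 17 min [-83.  45.] max [-49.  77.] z [0.132 0.137 0.141]
foot 577 c [-62.  62.] r 47 min [-106.   20.] max [-17. 102.] z [0.038 0.043 0.048]
crock 1219 c [ 52. -52.] r 53 min [  -1. -105.] max [104.  -0.] z [0.117 0.121 0.125]
jar 194 c [73. 84.] r 23 min [51. 62.] max [ 95. 107.] z [0.103 0.107 0.111]
shift mm [-1.3 10.7 -0.3] roll -0.003 | now tray [-10.7 131.3] pinch z 59.7 yaw -0.2
[-0.91358829  0.12336414 -0.07405446] 20.2667
```

The tray clicked in: it has moved 179.4 mm and the contact force has dropped to zero. I'll retreat and check.

>>> apply_moves --pt "0.06 0.015 0 0 0" --pt "0.06 0.03 0 0 0" --pt "0.06 0.04 0 -0.03 0" --pt "0.06 0.04 0 -0.07 0" --pt "0.06 0.04 0 -0.11 0" --pt "0.06 0.04 0 -0.15 0" --pt "0.06 0.04 0 -0.19 0" --pt "0.06 0.04 0 -0.19 0"

```text
t: 20.93
tool_pos: [0.5428, 0.028, 0.4153]
tool_rot: [1.989, 2.414, 0.014]
contact_force: [1.4, -0.3, 1.2]
opening: 0.0599
grip_force: 0.0
```

```bash
python3 st.py; python3 -c "
from h import *
cv2.imwrite('pics/f.png',eyes.get_image('top')['img'])"
```

```text
tray moved mm 179.2
cup 143 c [-67.  61.] r 17 min [-83.  44.] max [-50.  77.] z [0.13  0.137 0.141]
foot 569 c [-67.  65.] r 49 min [-106.   19.] max [-21. 104.] z [0.038 0.043 0.049]
crock 1215 c [ 52. -53.] r 53 min [  -0. -105.] max [104.  -0.] z [0.117 0.121 0.125]
jar 228 c [72. 85.] r 24 min [48. 62.] max [ 96. 107.] z [0.102 0.107 0.111]
shift mm [-40.1   7.4 196.7] roll -0.003 | now tray [ -9.5 170.9] pinch z 256.4 yaw -0.2
[ 0.46497982  0.59174848 -0.91986847] 20.9833
```

View pics/f.png

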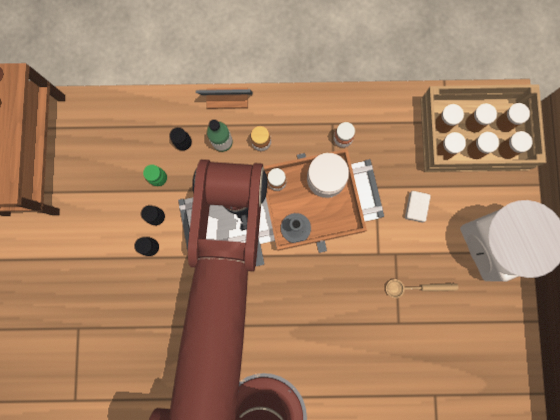

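The tray is at the next station, with its pointer on the bar at (321,246). The crock at (328,175), jar at (277,180) and candlestick at (296,226) are all standing, and the other goods haven't been disturbed.

```bash
python3 -c "
from station import ctrl
print(ctrl.finish_job())"
```

```text
the job is handed in; nothing more can be done
None
```

The job is handed in at about 21 s: crock moved across, candlestick standing on its foot (it first caught on the end wall and needed a second grip), and tray at the next station (179 mm measured), with crock, jar and candlestick all upright in it and the other goods untouched.

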